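Unbolt the cover of the bench polishing machine

TASK

The cover of the green bench polishing machine is bolted shut; unbolt it, ready to be opened. Hold the red spring catch down with one fingertip and, keeping it down, slide the bolt by its black upright handle with the other fingertip all the way back out of its keeper, then let the catch spring fully up so that it locks the bolt in the drawn position. Leave the cover shut, and do not disturb the tin, the brass weight or the steel collar.

Things in the scene. Friction and masses are not known exactly. Their poses are not given: they have to be found in the camera images.
- machine: Green steel bench machine, fixed, 383 mm deep by 470 mm wide, flat top 100 mm above the bench (hinged cover with clear window on its left, fixed deck on its right). Origin on the bench, under the bolt's line, 34 mm right of the catch plate's centre; front face 48 mm before it. x to its back, y to its left along the bolt (the way the bolt is drawn), z up. May stand turned.
- catch_plate (a point): Centre of the top of the catch's red push plate, 44 mm along the bolt (y) by 30 mm, level, 32 mm above the cover (132 above the bench) when up. Goes straight down 7 mm to a stop against a spring (1.5 N up, 5 N fully down); press it anywhere. Guide straps just past both its ends reach 22.5 mm above the cover. Axes as the machine's.
- bolt_handle (a point): Centre of the top of the bolt's black round handle post, 12 mm in diameter, top 49 mm above the cover, 30 mm above the 18 mm wide bar (collar at its foot 18 mm across, 3 high). In line with the catch plate along machine y: 70 mm right (-y) of its centre when shut, 41.5 when drawn. The keeper, a staple 24 mm high, begins 40 mm right of the shut post's axis. Axes as the machine's.
- catch (a joint): How far the catch plate is pressed down, m: 0 up, 0.007 fully down. The bolt is free above 0.004. A tooth on the plate springs up into three notches under the bar: shut, half way (bolt at 0.014) and fully drawn, so the bolt stops half way if the catch is let up there.
- bolt (a joint): How far the bolt is drawn along machine +y, m: 0 to 0.0015 locked shut (play in the notch), 0.0285 drawn to its stop, clear of the keeper; the catch can spring up into the last notch from 0.0265 on. Sliding friction about 3 N, no spring.
- cover_point (a point): A point on the top face of the machine's hinged cover, 120 mm left of the machine's origin, 100 mm above the bench while the cover is shut; z is the cover's normal, upright when shut. The cover is hinged along the machine's back edge and weighs 3 kg; the bolt, the catch and their base plate ride on it.
- tin: Small aluminium lidded tin with a knob, 63 mm in diameter, 59 mm high, standing on the machine's top; origin at the centre of its underside, z up. Leave alone.
- weight: Brass sample weight with a knob, 44 mm in diameter, 50 mm high, standing on the machine's top; origin at the centre of its underside, z up. Leave alone.
- collar: Plain steel collar (ring), 32 mm outside, 16 mm bore, 18 mm high, lying flat on the front of the deck at the machine's right; origin at the centre of its underside, z up. Leave alone.

How it is judged:
By the outcome, as a careful person would: the job done as asked, in the order asked, and still so for the second after the job is handed in, with the robot touching nothing.
It also fails if it takes over 42 s, if anything falls off the work surface, if the arm or the gripper's body presses on something with over 40 N, if the wrist force passes 120 N, or if a joint passes its speed limit or range.

ROBOT

A 6-joint arm with a two-finger parallel gripper is mounted at the origin on the work surface. World frame = base frame: x ahead of the robot, y to its left, z up, the work surface at z = 0. Lengths are in m, angles in rad, forces in N, time in s.
With the tool pointing down it reaches from about 0.425 to 1.125 m from the base axis. Payload 14.9 kg.
Tool frame: the origin (TCP) lies midway between the tips of the shut fingers; the grasp point (between the pads) lies 19 mm behind it; z points along the fingers, x is the direction in which the jaws open and shut, and the axes are right-handed (so a half turn about z gives the same grasp; the last joint's range is limited). The gripper opens to 91 mm and grips with 3 to 60 N. Pads are 32 mm wide; open, the fingers measure 118 mm over their backs; the gripper's body (76 mm by 178 mm) begins 60 mm behind the grasp point.
Start: joints at [1.305, 0.379, 1.734, -0, 1.028, -0.033], TCP at [0.161, 0.681, 0.176] pointing down, gripper open.
Joint ranges: [-2.77, 2.77], [-0.74, 2.19], [0, 2.66], [-1.06, 4.2], [0.31, 2.87], [-3.08, 3.08]. Speed limits (rad/s): [1.89, 1.89, 2.39, 3.14, 3.14, 3.14].

INTERFACE

Orientations are given as a 3x3 rotation matrix whose columns are the frame's x, y, z axes.
In Python, from bench import manip gives the robot as it stands.
- The arm moves only by the tool play_rows, never from a script. Its argument "motion" is a list that holds one entry, the list of rows, each a list of 7 numbers: the turn, a rotation vector about the tool's x, y, z in rad, then the shift along the tool's x, y, z in cm, then the closure, from 0 (fully open) to 1 (shut). In form: [[[rx, ry, rz, dx, dy, dz, grip], ...]]. A call has 1 to 12 rows; each row shifts and turns the pose as measured when the row begins, along the tool's axes as they then stand; what a row does not reach is not made up. A row lasts 1/10 s, in which the tool goes at most 50 mm and 8.59 degrees, less where a joint would pass 70% of its speed; a pose out of reach is approached as far as the arm can. A call is refused whole if a number of a shift passes 5 or a number of a turn 0.15, either way. A call with a gripper value outside its range is refused whole. The fingers move at their own pace and stop on an object; "force" is the grip in N (left out, the last holds). Time passes only in rows, so rows that do not move let the fingers close. It gives the time, the measured TCP pose, the force and the opening at its end, in the units of the state.
- manip.observe(): the state, without advancing time (a new reading comes with each control period).
- manip.get_image(name): name is "scene" or "side" or "wrist"; returns a dict with "frame" (400x640x3 uint8, red, green, blue), "K" (3x3 intrinsics, pixels), "k1" (the pictures are not rectified: a ray, as slopes to the right and down, at radius r is drawn at 1 + k1 r^2 times it, then the intrinsics apply), "eye" and "orientation" of the camera in the world. Camera axes: x right, y down, z forward; pixel columns grow to the right and rows downward; lengths in m; the calibration is good to about 2 mm. A picture is of the moment at which its call begins. There is no depth.
- manip.close_job(): hands the job in, once; it reports no verdict.
Trained networks look in the newest picture that a camera, given by its name, has taken for a name from the list of things; names that differ only in an ending like _2 or _b are one class to them, and where a whole thing is asked for, a point or a joint stands for the part that bears it (a point fixed in the world has none). Each returns a list of dicts, best first, with "p" (0 to 1); they miss things now and then, are a little off and sometimes report something else, mostly with a low value. They report only what shows in the picture. A call takes as long as a camera call.
- manip.trace(camera, thing): "pixels" (400x640 bool, what is visible of it) and "box" ([left, top, right, bottom] in pixels, round what is visible of it).
The state is a dict: "time": time; "joint_positions": joint angles; "joint_velocities": joint speeds; "joint_efforts": joint torques, N m; "tool_pos": TCP position; "tool_rot": TCP orientation; "contact_force": force on the tool from outside, world axes, zero at the start; "wrist_torque": the same for the moment, N m; "width": finger opening in m.
Only numpy, scipy, OpenCV 4.12 (cv2) and the standard library are available. Lean on these libraries where they do the work, as an engineer would, in place of code of your own. Each camera call takes 0.05 s, during which the arm holds its last target. There are 200 camera calls.

## Working session

There is one attempt and no reset: what is moved stays moved. The work goes in short steps, Python scripts to look and compute and a tool call to move; the robot and the scene stay as the last step left them, time stands still between calls to the robot, and variables do not carry over. Pictures are saved under pics/ and viewed, about 8 in all and at most 12, crops included, and the job is handed in when it is done.

Besides the shell and the picture viewer there is one more tool, called after ">>>" in YAML: its name, and indented under it one key for each argument. play_rows: Moves the arm, as the interface text tells. Its arguments: {"type":"object","properties":{"motion":{"type":"array","items":{"type":"array","items":{"type":"array","items":{"type":"number"}}}},"force":{"type":"number"}},"required":["motion"]}

```bash
mkdir -p pics; ls; python3 - <<'E'
from bench import manip
import cv2
s=manip.observe(); print(s)
for c in ["scene","side","wrist"]:
    d=manip.get_image(c); cv2.imwrite(f"pics/{c}0.png",d["frame"][:,:,::-1])
    print(c,d["K"],d["k1"],d["eye"],d["orientation"])
    for t in ["catch_plate","bolt_handle","catch","bolt","tin","weight","collar"]:
        print(t,[(round(r["p"],2),r["box"]) for r in manip.trace(c,t)[:2]])
E
```

```text
pics
{'time': 0.0, 'joint_positions': array([ 1.30467123e+00,  3.79405491e-01,  1.73476842e+00, -1.68547039e-05,
        1.02852638e+00, -3.33272171e-02]), 'joint_velocities': array([-1.93290213e-03, -7.92582611e-04, -7.36529798e-04,  6.58814622e-04,
       -8.46301988e-04,  7.04437274e-05]), 'joint_efforts': array([-2.14176704e-03, -7.63702226e+01, -4.34369659e+01,  6.50236616e-02,
        4.24019003e-02, -1.05579954e-04]), 'tool_pos': array([0.16140336, 0.68068645, 0.17529655]), 'tool_rot': array([[ 2.30692206e-01,  9.73026736e-01, -2.77374709e-04],
       [ 9.73026145e-01, -2.30692372e-01, -1.07244299e-03],
       [-1.10750393e-03, -2.24886048e-05, -9.99999386e-01]]), 'contact_force': array([ 0.07471449, -0.35479308,  0.14326347]), 'wrist_torque': array([ 0.00596119,  0.00692384, -0.01463726]), 'width': 0.0911570444922672}
scene [[469.3718209    0.         320.05462531]
 [  0.         469.3718209  203.13038287]
 [  0.           0.           1.        ]] 0.024663976981449256 [ 0.93626772 -0.38679837  0.77296638] [[ 0.83265088  0.41331594 -0.36859524]
 [ 0.55354567 -0.64124876  0.53
[... 794 characters left out ...]
153.5, 372.9, 195.7])]
catch [(0.55, [335.0, 165.4, 353.2, 185.1])]
bolt [(0.89, [326.7, 155.3, 378.4, 194.1]), (0.46, [333.7, 164.5, 353.5, 184.9])]
tin [(0.67, [341.4, 118.4, 369.1, 146.9])]
weight [(0.88, [249.0, 194.0, 273.1, 219.9])]
collar [(0.6, [399.4, 140.2, 411.5, 155.3])]
wrist [[278.65720201   0.         317.67734621]
 [  0.         278.65720201 203.23536447]
 [  0.           0.           1.        ]] -0.05009106023896903 [0.08714881 0.69805027 0.38461147] [[ 2.30611538e-01  9.37414771e-01  2.60905856e-01]
 [ 9.73045722e-01 -2.22328056e-01 -6.12556847e-02]
 [ 5.84708045e-04  2.67999595e-01 -9.63418847e-01]]
catch_plate []
bolt_handle []
catch []
bolt []
tin []
weight []
collar []
```

```bash
python3 - <<'E'
import cv2,numpy as np
a=cv2.imread("pics/scene0.png")[140:340,160:440]; b=cv2.imread("pics/side0.png")[100:240,220:440]
cv2.imwrite("pics/a.png",cv2.resize(a,None,fx=2.8,fy=2.8,interpolation=cv2.INTER_CUBIC))
cv2.imwrite("pics/b.png",cv2.resize(b,None,fx=3.6,fy=3.6,interpolation=cv2.INTER_CUBIC))
E
```

```text
(no output)
```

View pics/a.png

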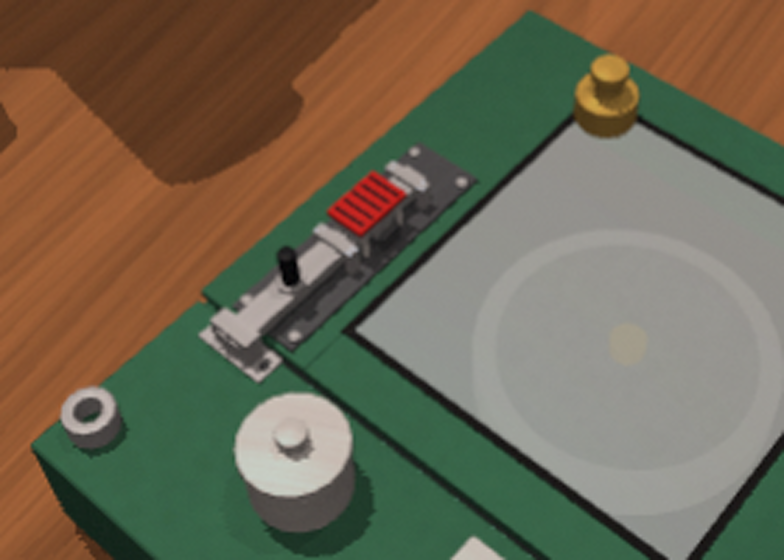

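View pics/b.png

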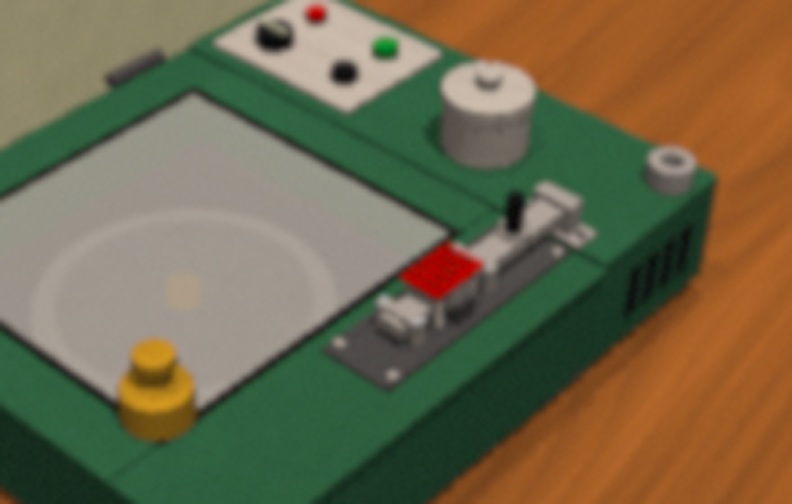

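View pics/scene0.png

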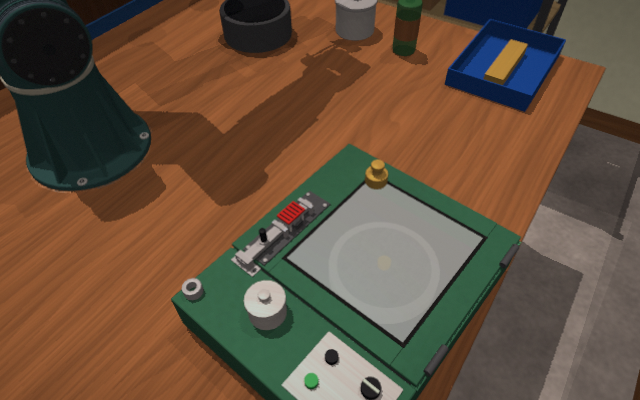

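The scene crop shows the black handle top at about (263,229) and the red plate at about (291,213). In the side view the handle top is at about (363,154) and the plate at about (342,175). The tin stands just right of and behind the keeper, and the weight stands at the left.

```bash
cat > h.py <<'E'
from bench import manip
import cv2,numpy as np
def ray(d,px):
    K=d["K"]; q=np.array([(px[0]-K[0,2])/K[0,0],(px[1]-K[1,2])/K[1,1]]); s=q.copy()
    for _ in range(20): s=q/(1+d["k1"]*(s@s))
    r=d["orientation"]@np.array([*s,1]); return r/np.linalg.norm(r)
def plane(d,px,z):
    r=ray(d,px); return d["eye"]+r*(z-d["eye"][2])/r[2]
def tri(ds,pxs):
    A=np.zeros((3,3));b=np.zeros(3)
    for d,p in zip(ds,pxs):
        r=ray(d,p);P=np.eye(3)-np.outer(r,r);A+=P;b+=P@d["eye"]
    return np.linalg.solve(A,b)
def mask(f,box,kind):
    h=cv2.cvtColor(f,cv2.COLOR_RGB2HSV); x0,y0,x1,y1=box; m=np.zeros(f.shape[:2],bool)
    if kind=="red": k=((h[...,0]<8)|(h[...,0]>172))&(h[...,1]>150)&(h[...,2]>50)
    else: k=h[...,2]<45
    m[y0:y1,x0:x1]=k[y0:y1,x0:x1]; return m
E
python3 - <<'E'
from h import *
d={c:manip.get_image(c) for c in ["scene","side"]}
bx={"scene":(270,195,312,230),"side":(325,163,360,188)}
hb={"scene":(255,222,272,246),"side":(355,150,371,168)}
pc=[];hp=[]
for c in d:
    f=d[c]["frame"]
    m=cv2.morphologyEx(mask(f,bx[c],"red").astype(np.uint8),cv2.MORPH_CLOSE,np.ones((3,3)))
    r=cv2.minAreaRect(np.argwhere(m)[:,::-1].astype(np.float32))
    ys,xs=np.nonzero(m); pc.append((xs.mean(),ys.mean())); print(c,"red",pc[-1],m.sum(),plane(d[c],pc[-1],.132))
    p=cv2.boxPoints(cv2.minAreaRect(np.array([plane(d[c],q,.132)[:2]*1000 for q in zip(xs,ys)],np.float32))); print(p.round(1), np.linalg.norm(p[0]-p[1]),np.linalg.norm(p[1]-p[2]))
    m=mask(f,hb[c],"blk"); ys,xs=np.nonzero(m); print("handle",xs.min(),xs.max(),ys.min(),ys.max(),m.sum())
hp=[(262.9,229.8),(363.5,154.5)]
print("tri plate",tri(d.values(),pc),"handle",tri(d.values(),hp),[plane(d[c],h,.149) for c,h in zip(d,hp)])
E
```

```text
scene red (np.float64(290.4005934718101), np.float64(212.2908011869436)) 337 [0.59427223 0.01379841 0.132     ]
[[576.8  -6. ]
 [607.4  -9.2]
 [612.   35. ]
 [581.5  38.2]] 30.689962 44.470097
handle 259 271 228 245 83
side red (np.float64(341.98536585365855), np.float64(174.9121951219512)) 205 [0.59258542 0.01768523 0.132     ]
[[573.4  -4.6]
 [606.8  -8.2]
 [611.8  38.3]
 [578.4  41.9]] 33.56971 46.857056
handle 361 364 154 163 34
tri plate [0.59355911 0.01527549 0.12998688] handle [ 0.58473788 -0.05242815  0.14788201] [array([ 0.58691062, -0.05219844,  0.149     ]), array([ 0.58278681, -0.05237108,  0.149     ])]
```

>>> play_rows:
  motion:
    - [[0, 0, -0.0635, 0, 0, -4, 0.36], [0, 0, -0.0635, 0, 0, -4, 0.36], [0, 0, 0, -2.8, 2.1, 0, 0.36], [0, 0, 0, -2.8, 2.1, 0, 0.36], [0, 0, 0, -2.8, 2.1, 0, 0.36], [0, 0, 0, -2.8, 2.1, 0, 0.36], [0, 0, 0, -2.8, 2.1, 0, 0.36], [0, 0, 0, -2.8, 2.1, 0, 0.36], [0, 0, 0, -2.8, 2.1, 0, 0.36], [0, 0, 0, -2.8, 2.1, 0, 0.36], [0, 0, 0, -2.8, 2.1, 0, 0.36], [0, 0, 0, -2.8, 2.1, 0, 0.36]]
  force: 40

```text
time: 2.5
tool_pos: [0.3465, 0.3733, 0.2597]
tool_rot: [[0.095, 0.996, 0.002], [0.996, -0.095, 0.002], [0.002, 0.002, -1.0]]
contact_force: [0.3, 0.2, -0.8]
width: 0.0586
```

>>> play_rows:
  motion:
    - [[0, 0, 0, -2.8, 2.1, 0, 0.36], [0, 0, 0, -2.8, 2.1, 0, 0.36], [0, 0, 0, -2.8, 2.1, 0, 0.36], [0, 0, 0, -2.8, 2.1, 0, 0.36], [0, 0, 0, -2.8, 2.1, 0, 0.36], [0, 0, 0, -2.8, 2.1, 0, 0.36], [0, 0, 0, -2.8, 2.1, 0, 0.36], [0, 0, 0, -2.8, 2.1, 0, 0.36], [0, 0, 0, -2.8, 2.1, 0, 0.36], [0, 0, 0, -2.8, 2.1, 0, 0.36], [0, 0, 0, 0, 0, 0, 0.36]]

```text
time: 3.6
tool_pos: [0.5367, 0.0583, 0.262]
tool_rot: [[0.097, 0.995, 0.007], [0.995, -0.097, 0.004], [0.005, 0.007, -1.0]]
contact_force: [0.5, 0.2, -1.3]
width: 0.058
```

>>> play_rows:
  motion:
    - [[0, 0, 0, -2.2, 1.5, 0.8, 0.36], [0, 0, 0, -2.2, 1.5, 0.8, 0.36], [0, 0, 0, -2.2, 1.5, 0.8, 0.36], [0, 0, 0, -2.2, 1.5, 0.8, 0.36], [0, 0, 0, 0, 0, 0, 0.36]]

```text
time: 4.1
tool_pos: [0.5896, -0.0373, 0.2296]
tool_rot: [[0.097, 0.995, 0.009], [0.995, -0.097, 0.004], [0.005, 0.008, -1.0]]
contact_force: [-0.7, -0.4, 0.5]
width: 0.0584
```

```bash
python3 - <<'E'
from h import *
s=manip.observe(); print(s["time"],s["tool_pos"],s["tool_rot"].round(4),s["width"],s["contact_force"])
d=manip.get_image("wrist"); f=d["frame"]; cv2.imwrite("pics/w1.png",f[:,:,::-1]); print(d["eye"],d["orientation"].round(3))
for t in ["catch_plate","bolt_handle"]:
    print(t,[(round(r["p"],2),r["box"]) for r in manip.trace("wrist",t)[:2]])
E
```

```text
4.1 [ 0.58955762 -0.03730023  0.22957299] [[ 0.0974  0.9952  0.0089]
 [ 0.9952 -0.0974  0.0045]
 [ 0.0053  0.0084 -1.    ]] 0.058416644837550366 [-0.7350424  -0.37282105  0.5004891 ]
[ 0.51168052 -0.03140273  0.43756833] [[ 0.097  0.956  0.275]
 [ 0.995 -0.095 -0.021]
 [ 0.006  0.276 -0.961]]
catch_plate [(0.84, [344.4, 177.9, 385.9, 208.5])]
bolt_handle [(0.94, [269.3, 178.1, 406.8, 201.3]), (0.36, [173.1, 147.6, 201.2, 180.0])]
```

View pics/w1.png

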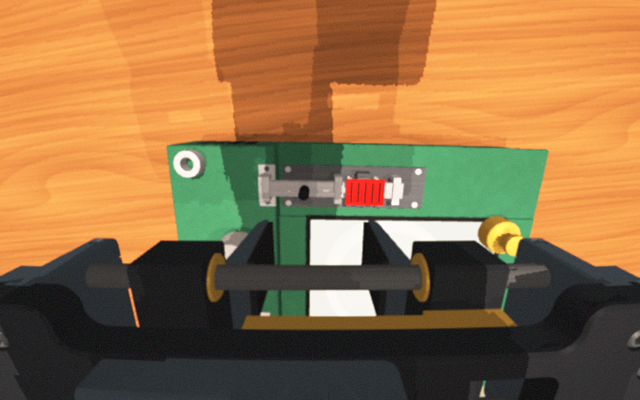

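The wrist view shows the handle at about (304,192) and the plate at about (365,192). The bolt line runs almost along the jaw axis. The fingers show lower in the picture.

```bash
python3 - <<'E'
from h import *
d=manip.get_image("wrist"); f=d["frame"]
m=cv2.morphologyEx(mask(f,(340,172,390,212),"red").astype(np.uint8),cv2.MORPH_CLOSE,np.ones((3,3)))
ys,xs=np.nonzero(m)
P=np.array([plane(d,q,.132)[:2]*1000 for q in zip(xs,ys)],np.float32); r=cv2.minAreaRect(P); print(r,P.mean(0)); print(cv2.boxPoints(r))
# front edge of machine (z=.1) line for yaw
h=cv2.cvtColor(f,cv2.COLOR_RGB2HSV); g=(h[...,0]>60)&(h[...,0]<90)&(h[...,1]>80)
e=[]
for x in list(range(185,225,4))+list(range(435,530,4)):
    c=np.nonzero(g[120:190,x])[0]; e.append(plane(d,(x,120+c[0]-.5),.1)[:2])
e=np.array(e); p=np.polyfit(e[:,1],e[:,0],1); print("front edge dx/dy",p, np.abs(np.polyval(p,e[:,1])-e[:,0]).max())
m=mask(f,(292,180,316,206),"blk"); ys,xs=np.nonzero(m); print(xs.min(),xs.max(),ys.min(),ys.max())
print("\n".join("".join("%4d"%v for v in row) for row in h[182:204,296:314,2]))
for z,q in((.149,(304,190)),(.119,(304,197))): print(plane(d,q,z))
E
```

```text
((591.491943359375, 16.059967041015625), (44.364105224609375, 30.782047271728516), 82.4551773071289) [591.343    15.75575]
[[573.32166    -3.909174 ]
 [603.83716    -7.9509106]
 [609.66223    36.029106 ]
 [579.1467     40.070847 ]]
front edge dx/dy [0.11275222 0.53845952] 0.0015342076533120252
297 306 186 200
 141 132 131 137 133 128 130 131 123 130 126 130 130 130 133 131 132 126
 148 143 142 143 140 139 137 140 141 140 140 141 145 144 146 144 149 147
 149 144 145 146 141 141 138 138 145 144 146 143 144 146 151 149 150 152
 144 147 147 139 126 114 109 116 124 130 146 148 142 145 148 147 152 149
 148 143 130 103  73  54  43  50  66  94 127 141 148 140 146 150 151 146
 147 141 112  63  27  19  17  18  23  41  84 131 146 144 148 142 149 153
 143 132  82  32  17  20  17  13  16  18  57 116 142 149 147 150 147 146
 146 111  57  17  21  17  14  15  13  10  34  89 132 147 142 147 145 144
 141  88  40  23  18  16  15  17  16  17  19  80 134 144 145 143 142 146
 132  78  33  20  18  28  20  24  21  16  30  80 130 144 141 144 145 145
 122  70  26  26  26  25  27  24  26  20  35  87 140 146 15
[... 192 characters left out ...]
  21  18  52 109 140 146 149 142 147 148
  75  29  18  23  21  25  24  19  24  21  53 114 136 139 137 141 141 144
  63  34  21  25  17  19  22  20  23  23  51  97 118 114 114 114 121 125
  61  45  27  17  20  16  20  23  26  40  66  82  86  84  79  87  99 100
  77  67  42  31  25  23  23  27  45  58  75  79  84  79  79  82  90  90
  83  81  64  54  45  40  43  50  64  74  83  84  85  83  84  87  92  94
  80  88  77  74  71  68  72  73  83  81  83  79  86  84  81  83  90  89
  84  84  85  83  83  77  80  82  85  81  84  82  83  82  79  85  88  94
  90  95  89  88  86  81  85  86  79  83  83  81  75  81  84  93  93  89
[ 0.57797931 -0.04879007  0.149     ]
[ 0.59341163 -0.05172195  0.119     ]
```

>>> play_rows:
  motion:
    - [[0.008, -0.005, -0.013, 0.33, -0.24, 0, 0.36], [0, 0, 0, 0, 0, 1.7, 0.36], [0, 0, 0, 0, 0, 1.7, 0.36], [0, 0, 0, 0, 0, 1.7, 0.36], [0, 0, 0, 0, 0, 1.7, 0.36], [0, 0, 0, 0, 0, 0, 0.36]]

```text
time: 4.9
tool_pos: [0.5862, -0.0258, 0.164]
tool_rot: [[0.073, 0.997, 0.004], [0.997, -0.073, -0.001], [-0.001, 0.004, -1.0]]
contact_force: [-0.6, 0.4, 0.6]
width: 0.0582
```

```bash
python3 - <<'E'
from h import *
s=manip.observe(); print(s["time"],s["tool_pos"],s["tool_rot"].round(4),s["width"],s["contact_force"])
ims=[]
for c,(x,y) in {"scene":(200,150),"side":(280,100)}.items():
    d=manip.get_image(c); ims.append(cv2.resize(d["frame"][y:y+130,x:x+130,::-1],(400,400),interpolation=cv2.INTER_CUBIC))
cv2.imwrite("pics/c1.png",np.hstack(ims))
E
```

```text
4.9 [ 0.58616447 -0.02584698  0.16402168] [[ 7.340e-02  9.973e-01  4.000e-03]
 [ 9.973e-01 -7.340e-02 -8.000e-04]
 [-5.000e-04  4.100e-03 -1.000e+00]] 0.05821087298242535 [-0.61830358  0.38512996  0.56297695]
```

View pics/c1.png

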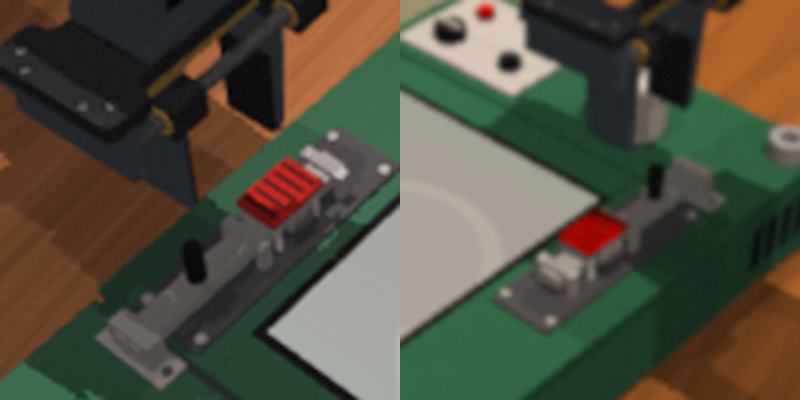

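>>> play_rows:
  motion:
    - [[0, -0.001, 0.037, -0.78, 0.2, 0, 0.36], [0, 0, 0, 0, 0, 0, 0.36], [0, 0, 0, 0, 0, 0, 0.36]]

```text
time: 5.3
tool_pos: [0.5905, -0.0344, 0.1692]
tool_rot: [[0.113, 0.994, 0.01], [0.994, -0.113, -0.003], [-0.001, 0.011, -1.0]]
contact_force: [-0.7, 0.1, -0.4]
width: 0.0582
```

```bash
cat > proj.py <<'E'
from h import *
def proj(d,X):
    c=d["orientation"].T@(np.asarray(X)-d["eye"]); s=c[:2]/c[2]; s=s*(1+d["k1"]*(s@s)); return s*d["K"][0,0]+d["K"][:2,2]
def overlay(name):
    s=manip.observe(); R=s["tool_rot"];p=s["tool_pos"];w=s["width"]/2; print(s["time"],p,R.round(4).tolist(),s["width"],s["contact_force"])
    ims=[]
    for c,(x,y) in {"scene":(200,150),"side":(280,100)}.items():
        d=manip.get_image(c); im=cv2.resize(d["frame"][y:y+130,x:x+130,::-1],(400,400),interpolation=cv2.INTER_CUBIC)
        for sg in(1,-1):
            q=np.array([(proj(d,p+R@np.array([sg*a,b,0]))-(x,y)+.5)*400/130 for a,b in((w,-.016),(w,.016),(w+.0135,.016),(w+.0135,-.016))])
            cv2.polylines(im,[q.round().astype(int)],True,(0,255,255),1)
        ims.append(im)
    cv2.imwrite(name,np.hstack(ims))
E
python3 -c "
from proj import *
overlay('pics/c2.png')"
```

```text
5.3 [ 0.59050497 -0.03442144  0.16919297] [[0.1132, 0.9935, 0.0104], [0.9936, -0.1132, -0.0026], [-0.0014, 0.0106, -0.9999]] 0.0582158770288635 [-0.69458413  0.05297209 -0.38253123]
```

View pics/c2.png

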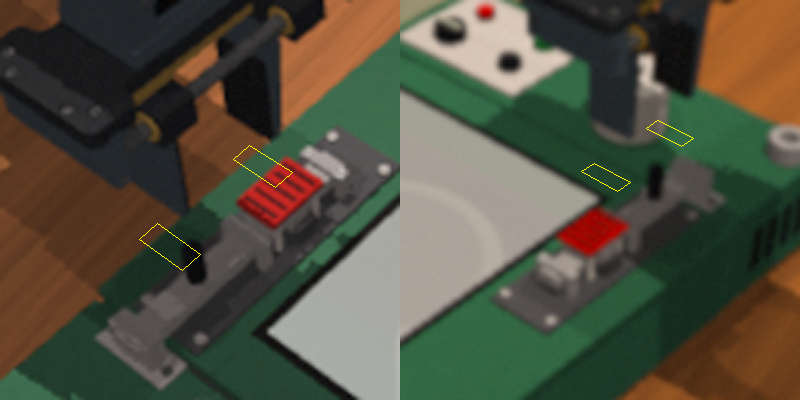

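The fingers appear clearly higher than the projected outlines. I'll check my projection, then see which height offset fits.

```bash
python3 - <<'E'
from proj import *
s=manip.observe(); R=s["tool_rot"];p=s["tool_pos"]
ims=[]
for c,(x,y) in {"scene":(200,150),"side":(280,100)}.items():
    d=manip.get_image(c); print(c,proj(d,(.585,-.0525,.149)))
    im=cv2.resize(d["frame"][y-60:y+130,x-20:x+130,::-1],(0,0),fx=2.7,fy=2.7,interpolation=cv2.INTER_CUBIC)
    im=cv2.convertScaleAbs(im,alpha=1.6,beta=20)
    for h,col in((.015,(0,255,255)),(.025,(255,255,0)),(.035,(255,0,255))):
      for sg in(1,-1):
        w=s["width"]/2
        q=np.array([(proj(d,p+R@np.array([sg*a,b,-h]))-(x-20,y-60)+.5)*2.7 for a,b in((w,-.016),(w,.016),(w+.0135,.016),(w+.0135,-.016))])
        cv2.polylines(im,[q.round().astype(int)],True,col,1)
    ims.append(im)
cv2.imwrite("pics/c3.png",np.hstack(ims)); print(np.hstack(ims).shape)
E
```

```text
scene [261.88493444 229.4241501 ]
side [362.67464957 154.11511028]
(513, 810, 3)
```

View pics/c3.png

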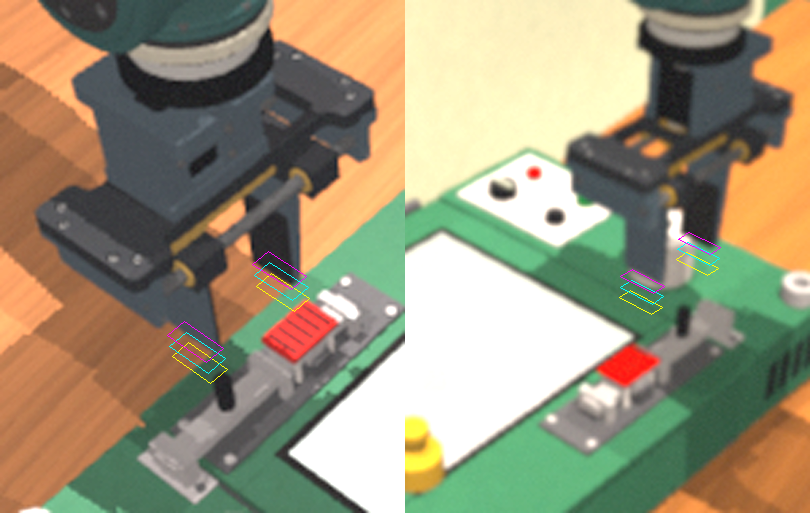

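In both views the visible fingertips fit about 35 mm above the reported TCP at this opening. I'll descend in small steps, checking force and position at each one.

>>> play_rows:
  motion:
    - [[0.01, 0, 0, 0, -0.3, 0, 0.36], [0, 0, 0, 0, 0, 1, 0.36], [0, 0, 0, 0, 0, 1, 0.36], [0, 0, 0, 0, 0, 0, 0.36], [0, 0, 0, 0, 0, 0, 0.36]]

```text
time: 6.0
tool_pos: [0.5863, -0.0337, 0.146]
tool_rot: [[0.112, 0.994, -0.003], [0.994, -0.112, -0.001], [-0.001, -0.002, -1.0]]
contact_force: [0.6, 0.2, -1.0]
width: 0.0584
```

```bash
python3 - <<'E'
from proj import *
s=manip.observe(); R=s["tool_rot"];p=s["tool_pos"];print(p,R.round(4).tolist(),s["width"],s["contact_force"],s["joint_positions"],s["joint_velocities"])
d=manip.get_image("wrist"); print(d["eye"], R.T@(d["eye"]-p)); 
for h in(0,.02,.035): print(h,[proj(d,p+R@np.array([x,-.016,-h])).round(1).tolist() for x in(-.029,.029)])
cv2.imwrite("pics/w2.png",d["frame"][:,:,::-1])
E
```

```text
[ 0.58629856 -0.03373539  0.14600925] [[0.1125, 0.9937, -0.0025], [0.9937, -0.1125, -0.0011], [-0.0014, -0.0024, -1.0]] 0.05836298218285545 [ 0.56717625  0.15357788 -0.9776649 ] [-9.64476034e-02  2.44009373e-01  1.97982743e+00 -1.71718425e-03
  9.20152452e-01 -1.55348780e+00] [ 0.00096739  0.01375053  0.00872076 -0.00267221 -0.00587426  0.00065065]
[ 0.5109143  -0.02552232  0.35485432] [-0.00061129 -0.07632513 -0.20866386]
0 [[281.1, 206.0], [355.5, 206.0]]
0.02 [[277.6, 213.8], [359.2, 213.8]]
0.035 [[274.5, 220.8], [362.4, 220.8]]
```

View pics/w2.png

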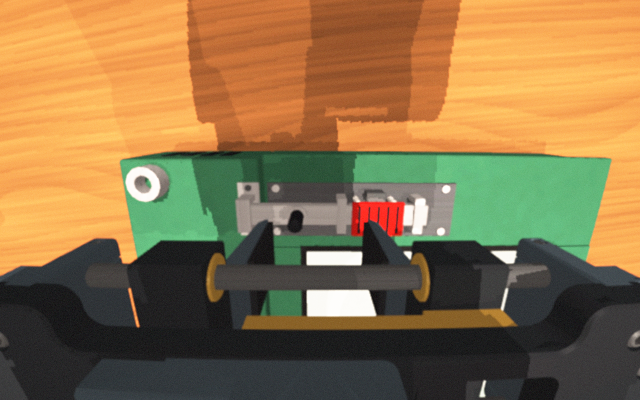

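Wrist view: the fingertips appear at about (268,222) and (364,222), with the handle at (296,220) and the plate at (378,217). The 93 px tip gap again puts the tips about 35 mm behind the TCP, so I'll go down and let the force show where contact is.

>>> play_rows:
  motion:
    - [[0, 0, 0, 0, 0, 0.5, 0.36], [0, 0, 0, 0, 0, 0.4, 0.36], [0, 0, 0, 0, 0, 0, 0.36]]

```text
time: 6.35
tool_pos: [0.5864, -0.0338, 0.1365]
tool_rot: [[0.112, 0.994, -0.002], [0.994, -0.112, -0.001], [-0.001, -0.002, -1.0]]
contact_force: [0.6, -0.4, 1.4]
width: 0.0583
```

>>> play_rows:
  motion:
    - [[0, 0, 0, 0, 0, 0.4, 0.36], [0, 0, 0, 0, 0, 0, 0.36]]

```text
time: 6.55
tool_pos: [0.5864, -0.0338, 0.1322]
tool_rot: [[0.112, 0.994, -0.002], [0.994, -0.112, -0.001], [-0.001, -0.002, -1.0]]
contact_force: [0.2, -0.1, -0.4]
width: 0.0586
```

>>> play_rows:
  motion:
    - [[0, 0, 0, 0, 0, 0.2, 0.36], [0, 0, 0, 0, 0, 0, 0.36]]

```text
time: 6.75
tool_pos: [0.5865, -0.0338, 0.1301]
tool_rot: [[0.112, 0.994, -0.002], [0.994, -0.112, -0.001], [-0.001, -0.002, -1.0]]
contact_force: [0.2, 0.0, -1.3]
width: 0.0582
```

>>> play_rows:
  motion:
    - [[0, 0, 0, 0, 0, 0.2, 0.36], [0, 0, 0, 0, 0, 0, 0.36]]

```text
time: 6.95
tool_pos: [0.5866, -0.0338, 0.128]
tool_rot: [[0.112, 0.994, -0.002], [0.994, -0.112, -0.001], [-0.001, -0.002, -1.0]]
contact_force: [0.3, 1.0, 0.4]
width: 0.0583
```

>>> play_rows:
  motion:
    - [[0, 0, 0, 0, 0, 0.2, 0.36], [0, 0, 0, 0, 0, 0, 0.36]]

```text
time: 7.15
tool_pos: [0.5866, -0.0338, 0.1259]
tool_rot: [[0.112, 0.994, -0.002], [0.994, -0.112, -0.001], [-0.001, -0.001, -1.0]]
contact_force: [-0.2, 0.8, -0.8]
width: 0.0584
```

```bash
python3 - <<'E'
from proj import *
s=manip.observe(); R=s["tool_rot"];p=s["tool_pos"];print(p,s["width"],s["contact_force"],s["wrist_torque"])
ims=[]
for c,(x,y) in {"scene":(220,150),"side":(300,110)}.items():
    d=manip.get_image(c); f=d["frame"]
    im=cv2.resize(f[y:y+100,x:x+100,::-1],(0,0),fx=4,fy=4,interpolation=cv2.INTER_CUBIC)
    ims.append(cv2.convertScaleAbs(im,alpha=1.6,beta=20))
cv2.imwrite("pics/c4.png",np.hstack(ims))
E
```

```text
[ 0.58664279 -0.03378108  0.12593611] 0.05838597193910312 [-0.18898806  0.82130748 -0.81578556] [ 0.0328785   0.00177131 -0.00447078]
```

View pics/c4.png

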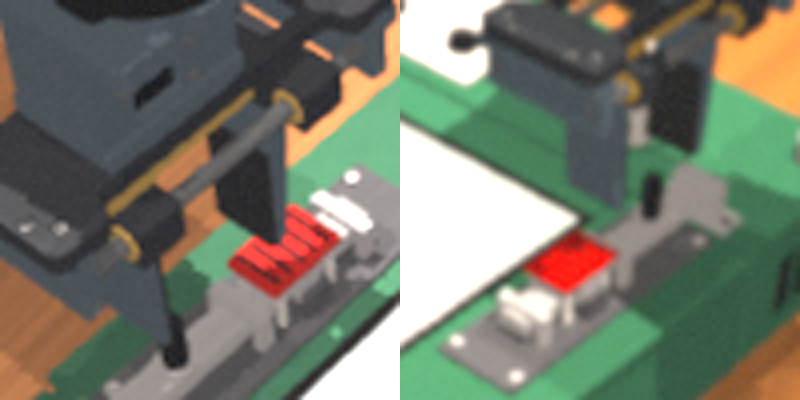

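Side and scene crops show both tips still above the handle top, with no contact force. Finger A is over the right half of the plate and finger B is to the right of the post. I'll keep going down in steps.

>>> play_rows:
  motion:
    - [[0, 0, 0, 0, 0, 0.5, 0.36], [0, 0, 0, 0, 0, 0.4, 0.36], [0, 0, 0, 0, 0, 0, 0.36]]

```text
time: 7.55
tool_pos: [0.5868, -0.0338, 0.1165]
tool_rot: [[0.112, 0.994, -0.001], [0.994, -0.112, -0.001], [-0.001, -0.001, -1.0]]
contact_force: [-0.4, -0.4, 0.8]
width: 0.0584
```

>>> play_rows:
  motion:
    - [[0, 0, 0, 0, 0, 0.3, 0.36], [0, 0, 0, 0, 0, 0, 0.36]]

```text
time: 7.75
tool_pos: [0.5867, -0.0338, 0.113]
tool_rot: [[0.112, 0.994, -0.001], [0.994, -0.112, -0.001], [-0.001, -0.001, -1.0]]
contact_force: [0.7, 0.1, 0.1]
width: 0.0584
```

>>> play_rows:
  motion:
    - [[0, 0, 0, 0, 0, 0.3, 0.36], [0, 0, 0, 0, 0, 0, 0.36]]

```text
time: 7.95
tool_pos: [0.5867, -0.0338, 0.1097]
tool_rot: [[0.112, 0.994, -0.002], [0.994, -0.112, -0.001], [-0.001, -0.001, -1.0]]
contact_force: [-0.2, 0.2, -0.9]
width: 0.0582
```

>>> play_rows:
  motion:
    - [[0, 0, 0, 0, 0, 0.3, 0.36], [0, 0, 0, 0, 0, 0, 0.36]]

```text
time: 8.15
tool_pos: [0.5867, -0.0338, 0.1065]
tool_rot: [[0.112, 0.994, -0.001], [0.994, -0.112, -0.001], [-0.001, -0.001, -1.0]]
contact_force: [-0.7, -0.1, 0.1]
width: 0.0583
```

>>> play_rows:
  motion:
    - [[0, 0, 0, 0, 0, 0.3, 0.36], [0, 0, 0, 0, 0, 0, 0.36]]

```text
time: 8.35
tool_pos: [0.5868, -0.0338, 0.1033]
tool_rot: [[0.112, 0.994, -0.001], [0.994, -0.112, -0.001], [-0.001, -0.001, -1.0]]
contact_force: [0.9, 0.7, 0.3]
width: 0.0585
```

>>> play_rows:
  motion:
    - [[0, 0, 0, 0, 0, 0.3, 0.36], [0, 0, 0, 0, 0, 0, 0.36]]

```text
time: 8.55
tool_pos: [0.5868, -0.0338, 0.1]
tool_rot: [[0.112, 0.994, -0.001], [0.994, -0.112, -0.001], [-0.001, -0.001, -1.0]]
contact_force: [-1.6, -0.7, -0.6]
width: 0.0587
```

```bash
cat > snap.py <<'E'
import sys
from proj import *
s=manip.observe(); print(s["time"],s["tool_pos"],s["contact_force"])
ims=[]
for c,(x,y) in {"scene":(220,170),"side":(310,120)}.items():
    f=manip.get_image(c)["frame"]
    im=cv2.resize(f[y:y+80,x:x+80,::-1],(0,0),fx=5,fy=5,interpolation=cv2.INTER_CUBIC)
    ims.append(cv2.convertScaleAbs(im,alpha=1.6,beta=20))
cv2.imwrite(sys.argv[1],np.hstack(ims))
E
python3 snap.py pics/c5.png
```

```text
8.55 [ 0.58675273 -0.03384226  0.09999145] [-1.55431819 -0.72730354 -0.61468305]
```

View pics/c5.png

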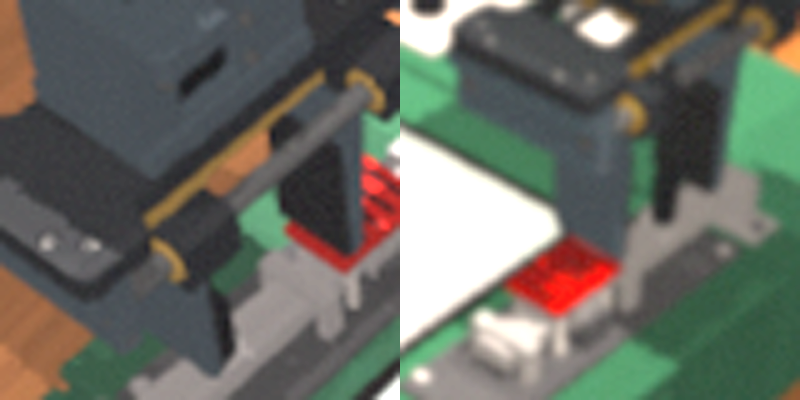

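The tips are at plate height: finger A is just above the plate's right half and finger B is right of the post, with a gap. Next I'll press and watch for the force to rise.

>>> play_rows:
  motion:
    - [[0, 0, 0, 0, 0, 0.2, 0.36], [0, 0, 0, 0, 0, 0, 0.36]]

```text
time: 8.85
tool_pos: [0.5871, -0.0339, 0.0983]
tool_rot: [[0.112, 0.994, -0.001], [0.994, -0.112, -0.001], [-0.001, -0.0, -1.0]]
contact_force: [-0.0, 0.2, 0.0]
width: 0.0583
```

>>> play_rows:
  motion:
    - [[0, 0, 0, 0, 0, 0.2, 0.36], [0, 0, 0, 0, 0, 0, 0.36]]

```text
time: 9.05
tool_pos: [0.5871, -0.0339, 0.0962]
tool_rot: [[0.112, 0.994, -0.0], [0.994, -0.112, -0.001], [-0.001, -0.0, -1.0]]
contact_force: [0.7, 0.6, 0.4]
width: 0.0586
```

>>> play_rows:
  motion:
    - [[0, 0, 0, 0, 0, 0.15, 0.36], [0, 0, 0, 0, 0, 0, 0.36]]

```text
time: 9.25
tool_pos: [0.5871, -0.0339, 0.0946]
tool_rot: [[0.112, 0.994, -0.0], [0.994, -0.112, -0.001], [-0.001, -0.0, -1.0]]
contact_force: [-0.3, 0.5, -0.1]
width: 0.0584
```

>>> play_rows:
  motion:
    - [[0, 0, 0, 0, 0, 0.15, 0.36], [0, 0, 0, 0, 0, 0, 0.36]]

```text
time: 9.45
tool_pos: [0.5873, -0.0339, 0.0932]
tool_rot: [[0.112, 0.994, -0.0], [0.994, -0.112, -0.001], [-0.001, -0.0, -1.0]]
contact_force: [-1.5, -0.0, 1.8]
width: 0.0584
```

>>> play_rows:
  motion:
    - [[0, 0, 0, 0, 0, 0.15, 0.36], [0, 0, 0, 0, 0, 0, 0.36]]

```text
time: 9.65
tool_pos: [0.5874, -0.0339, 0.0918]
tool_rot: [[0.112, 0.994, -0.0], [0.994, -0.112, -0.001], [-0.001, 0.0, -1.0]]
contact_force: [-1.3, -0.5, 2.5]
width: 0.0583
```

>>> play_rows:
  motion:
    - [[0, 0, 0, 0, 0, 0.15, 0.36], [0, 0, 0, 0, 0, 0, 0.36]]

```text
time: 9.85
tool_pos: [0.5874, -0.0339, 0.0903]
tool_rot: [[0.112, 0.994, -0.0], [0.994, -0.112, -0.001], [-0.001, 0.0, -1.0]]
contact_force: [-0.5, -0.5, 3.7]
width: 0.0582
```

```bash
python3 -c "
from h import *
s=manip.observe(); print(s['tool_pos'],s['contact_force'],s['wrist_torque'])"
```

```text
[ 0.58742677 -0.03390107  0.09029089] [-0.51776018 -0.48782546  3.74001287] [0.10282596 0.22784113 0.0393925 ]
```

>>> play_rows:
  motion:
    - [[0, 0, 0, 0, 0, 0.2, 0.36], [0, 0, 0, 0, 0, 0, 0.36]]

```text
time: 10.05
tool_pos: [0.5875, -0.0339, 0.0883]
tool_rot: [[0.112, 0.994, 0.0], [0.994, -0.112, -0.001], [-0.001, 0.0, -1.0]]
contact_force: [-2.0, 0.1, 3.3]
width: 0.0586
```

>>> play_rows:
  motion:
    - [[0, 0, 0, 0, 0, 0.1, 0.36], [0, 0, 0, 0, 0, 0, 0.36]]

```text
time: 10.25
tool_pos: [0.5875, -0.0339, 0.0873]
tool_rot: [[0.112, 0.994, -0.0], [0.994, -0.112, -0.001], [-0.001, 0.0, -1.0]]
contact_force: [-1.7, 0.4, 5.6]
width: 0.0585
```

>>> play_rows:
  motion:
    - [[0, 0, 0, 0.3, 0, 0, 0.36], [0, 0, 0, 0, 0, 0, 0.36]]

```text
time: 10.45
tool_pos: [0.5882, -0.0311, 0.0875]
tool_rot: [[0.112, 0.994, 0.001], [0.994, -0.112, -0.002], [-0.001, 0.001, -1.0]]
contact_force: [-2.0, 3.0, 4.4]
width: 0.0581
```

>>> play_rows:
  motion:
    - [[0, 0, 0, 0.3, 0, 0, 0.36], [0, 0, 0, 0, 0, 0, 0.36]]

```text
time: 10.65
tool_pos: [0.5887, -0.0282, 0.0875]
tool_rot: [[0.112, 0.994, 0.001], [0.994, -0.112, -0.002], [-0.002, 0.001, -1.0]]
contact_force: [-2.9, 2.6, 4.1]
width: 0.0584
```

>>> play_rows:
  motion:
    - [[0, 0, 0, 0.2, 0, 0, 0.36], [0, 0, 0, 0, 0, 0, 0.36]]

```text
time: 10.85
tool_pos: [0.5889, -0.0264, 0.0875]
tool_rot: [[0.112, 0.994, 0.001], [0.994, -0.112, -0.002], [-0.002, 0.001, -1.0]]
contact_force: [-1.7, 1.4, 5.0]
width: 0.0585
```

>>> play_rows:
  motion:
    - [[0, 0, 0, 0.3, 0, 0, 0.36], [0, 0, 0, 0, 0, 0, 0.36]]

```text
time: 11.05
tool_pos: [0.5893, -0.0234, 0.0875]
tool_rot: [[0.112, 0.994, 0.001], [0.994, -0.112, -0.003], [-0.002, 0.001, -1.0]]
contact_force: [-0.6, 2.4, 4.4]
width: 0.0585
```

```bash
python3 snap.py pics/c6.png; python3 -c "
from h import *
s=manip.observe(); print(s['wrist_torque'])"
```

```text
11.05 [ 0.58929563 -0.02343635  0.08754516] [-0.62666924  2.37072853  4.41506582]
[0.43886355 0.14489608 0.0252774 ]
```

View pics/c6.png

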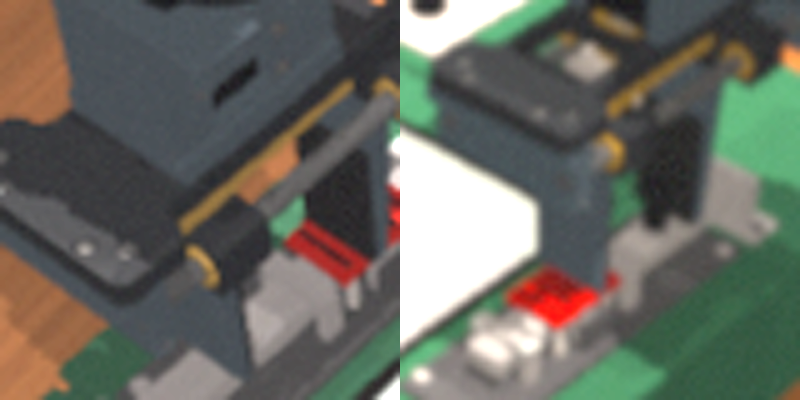

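The post has moved along with finger B, about 6 mm, so the bolt is sliding. I'll keep drawing it.

>>> play_rows:
  motion:
    - [[0, 0, 0, 0.3, 0, 0.03, 0.36], [0, 0, 0, 0.3, 0, 0, 0.36], [0, 0, 0, 0.3, 0, 0, 0.36], [0, 0, 0, 0, 0, 0, 0.36]]

```text
time: 11.55
tool_pos: [0.5904, -0.0155, 0.0874]
tool_rot: [[0.112, 0.994, 0.001], [0.994, -0.112, -0.004], [-0.004, 0.001, -1.0]]
contact_force: [-0.3, 2.5, 4.9]
width: 0.0583
```

>>> play_rows:
  motion:
    - [[0, 0, 0, 0.3, 0, 0, 0.36], [0, 0, 0, 0.3, 0, 0, 0.36], [0, 0, 0, 0, 0, 0, 0.36]]

```text
time: 11.85
tool_pos: [0.591, -0.01, 0.0874]
tool_rot: [[0.112, 0.994, 0.001], [0.994, -0.112, -0.005], [-0.005, 0.001, -1.0]]
contact_force: [-1.4, 0.5, 5.3]
width: 0.0583
```

>>> play_rows:
  motion:
    - [[0, 0, 0, 0.2, 0, 0, 0.36], [0, 0, 0, 0, 0, 0, 0.36]]

```text
time: 12.05
tool_pos: [0.5912, -0.0081, 0.0874]
tool_rot: [[0.112, 0.994, 0.001], [0.994, -0.112, -0.005], [-0.005, 0.001, -1.0]]
contact_force: [-1.8, 0.6, 4.7]
width: 0.058
```

>>> play_rows:
  motion:
    - [[0, 0, 0, 0.2, 0, 0, 0.36], [0, 0, 0, 0, 0, 0, 0.36]]

```text
time: 12.25
tool_pos: [0.5915, -0.0063, 0.0874]
tool_rot: [[0.112, 0.994, 0.001], [0.994, -0.112, -0.006], [-0.006, 0.001, -1.0]]
contact_force: [-1.6, 0.5, 4.9]
width: 0.0581
```

>>> play_rows:
  motion:
    - [[0, 0, 0, 0.2, 0, 0, 0.36], [0, 0, 0, 0, 0, 0, 0.36]]

```text
time: 12.45
tool_pos: [0.5917, -0.0044, 0.0874]
tool_rot: [[0.112, 0.994, 0.001], [0.994, -0.112, -0.006], [-0.006, 0.001, -1.0]]
contact_force: [-1.2, -1.1, 4.6]
width: 0.0585
```

>>> play_rows:
  motion:
    - [[0, 0, 0, 0.15, 0, 0, 0.36], [0, 0, 0, 0, 0, 0, 0.36]]

```text
time: 12.65
tool_pos: [0.5919, -0.003, 0.0874]
tool_rot: [[0.112, 0.994, 0.001], [0.994, -0.112, -0.007], [-0.007, 0.002, -1.0]]
contact_force: [-0.9, -1.1, 5.2]
width: 0.0584
```

>>> play_rows:
  motion:
    - [[0, 0, 0, 0.15, 0, 0, 0.36], [0, 0, 0, 0, 0, 0, 0.36]]

```text
time: 12.85
tool_pos: [0.592, -0.0019, 0.0874]
tool_rot: [[0.112, 0.994, 0.001], [0.994, -0.112, -0.008], [-0.008, 0.001, -1.0]]
contact_force: [-1.4, -3.3, 4.3]
width: 0.0586
```

>>> play_rows:
  motion:
    - [[0, 0, 0, 0.15, 0, 0, 0.36], [0, 0, 0, 0, 0, 0, 0.36]]

```text
time: 13.05
tool_pos: [0.592, -0.002, 0.0874]
tool_rot: [[0.111, 0.994, 0.0], [0.994, -0.111, -0.01], [-0.01, 0.001, -1.0]]
contact_force: [-1.6, 0.6, 5.4]
width: 0.058
```

```bash
python3 - <<'E'
from proj import *
print(manip.observe()["wrist_torque"])
u=np.array([.11,.994,0])
d=manip.get_image("side"); f=d["frame"]
print([ (k,proj(d,np.array([.585,-.0525,.149])+u*k).round(1).tolist()) for k in(0,.02,.0285)])
h=cv2.cvtColor(f,cv2.COLOR_RGB2HSV)[...,2]
print("\n".join("".join("%4d"%v for v in r) for r in h[148:176,336:372]))
E
```

```text
[ 0.68601642  0.15360124 -0.03597327]
[(0, [362.7, 154.1]), (0.02, [357.1, 158.1]), (0.0285, [354.6, 159.8])]
  53  46  40  39  39  37  36  45  61  65  56  42  34  30  28  28  32  34  39  40  39  33  23  16  19  18  23  28  37  40  56  83 101 106 108 108
  54  48  41  39  35  35  31  33  41  44  41  39  39  36  36  35  34  31  30  32  30  22  17  16  14  17  16  23  34  40  59  87 102 107 108 107
  49  44  40  36  31  27  27  27  32  36  39  39  38  36  35  35  32  27  25  22  20  17  16  13  16  17  17  22  32  41  65  92 105 106 105 104
  44  41  38  31  26  28  36  46  43  38  37  36  38  37  33  30  25  23  23  18  15  14  17  16  18  17  16  20  35  43  70  96 106 104 103 102
  37  35  29  28  29  40  58  69  64  55  43  37  36  33  26  26  25  23  20  15  13  18  13  15  16  19  16  24  35  49  73  94 101  99 102 106
  29  29  28  31  38  56  71  79  82  78  63  41  31  29  23  27  22  22  22  14  14  16  12  17  15  19  16  25  38  51  78  94  94  89  99 104
  28  28  30  39  47  61  73  77  83  91  85  55  29  23  24  25  25  23  19  16  17  17  16  16  14  15  17  26  37  57
[... 2369 characters left out ...]
  42  40  45  67  87  94  95  96  97  95  90  84  79  76  79  83  82  82  80  75  66  56  49  40  39  41  39  39  38  39
  43  43  41  42  41  40  42  43  44  61  77  86  92  95  95  94  95  94  93  93  91  87  82  79  74  65  53  45  40  40  39  40  40  38  39  39
  39  42  41  41  41  43  42  42  43  62  71  77  81  86  89  91  96  97  98 100  98  91  79  70  60  51  43  39  38  39  38  38  38  39  39  38
  43  42  41  42  41  42  42  43  44  65  77  80  78  76  78  85  92  95  97  99  99  89  72  56  48  41  38  40  40  39  39  39  38  37  40  39
  42  40  42  43  41  44  46  46  47  63  74  81  83  76  75  82  93  98  94  94  91  80  60  44  38  38  38  38  38  38  38  36  39  37  37  39
```

The bolt is at its stop. The hand stopped advancing where I had predicted (y ≈ -0.002), and the post in the side view is at column ~354, against 354.6 predicted for fully drawn. I'll let the catch up with straight lifts.

>>> play_rows:
  motion:
    - [[0, 0, 0, 0, 0, -0.2, 0.36], [0, 0, 0, 0, 0, -0.3, 0.36], [0, 0, 0, 0, 0, -0.4, 0.36], [0, 0, 0, 0, 0, -0.4, 0.36], [0, 0, 0, 0, 0, 0, 0.36]]

```text
time: 13.6
tool_pos: [0.5911, -0.0019, 0.1001]
tool_rot: [[0.111, 0.994, -0.002], [0.994, -0.111, -0.011], [-0.011, -0.0, -1.0]]
contact_force: [1.5, -3.9, 1.8]
width: 0.0585
```

>>> play_rows:
  motion:
    - [[0, 0, 0, -0.2, 0, 0, 0.36], [0, 0, 0, 0, 0, -1.5, 0.36], [0, 0, 0, 0, 0, -3, 0.36], [0, 0, 0, 0, 0, -4, 0.36], [0, 0, 0, 0, -4, -4, 0.36], [0, 0, 0, 0, -4, -4, 0.36], [0, 0, 0, 0, 0, 0, 0.36], [0, 0, 0, 0, 0, 0, 0.36]]

```text
time: 14.4
tool_pos: [0.52, 0.0073, 0.2665]
tool_rot: [[0.111, 0.994, 0.002], [0.994, -0.111, -0.008], [-0.008, 0.003, -1.0]]
contact_force: [0.6, -0.1, -0.9]
width: 0.0586
```

```bash
python3 - <<'E'
from proj import *
s=manip.observe(); print(s["time"],s["tool_pos"],s["contact_force"])
ims=[];pc=[];D=[]
bx={"scene":(270,195,312,230),"side":(325,163,360,188)}
for c,(x,y) in {"scene":(220,175),"side":(310,130)}.items():
    d=manip.get_image(c); f=d["frame"]; D.append(d)
    m=cv2.morphologyEx(mask(f,bx[c],"red").astype(np.uint8),cv2.MORPH_CLOSE,np.ones((3,3))); ys,xs=np.nonzero(m); pc.append((xs.mean(),ys.mean())); print(c,pc[-1],m.sum())
    im=cv2.resize(f[y:y+80,x:x+80,::-1],(0,0),fx=5,fy=5,interpolation=cv2.INTER_CUBIC)
    ims.append(cv2.convertScaleAbs(im,alpha=1.6,beta=20))
    u=np.array([.11,.994,0]); print([proj(d,np.array([.585,-.0525,.149])+u*k).round(1).tolist() for k in(0,.014,.0285)])
    for t in ["tin","weight","collar"]: print(t,[r["box"] for r in manip.trace(c,t)[:1]])
print(tri(D,pc))
cv2.imwrite("pics/c7.png",np.hstack(ims))
E
```

```text
14.4 [0.5200477  0.00731209 0.26647643] [ 0.60779263 -0.12893736 -0.94160809]
scene (np.float64(290.42942942942943), np.float64(212.4024024024024)) 333
[[261.9, 229.4], [267.7, 224.3], [273.7, 219.0]]
tin [[242.9, 279.9, 288.8, 331.0]]
weight [[366.4, 157.8, 389.7, 191.5]]
collar [[183.9, 276.1, 207.6, 301.1]]
side (np.float64(341.80102040816325), np.float64(174.92857142857142)) 196
[[362.7, 154.1], [358.8, 156.9], [354.6, 159.8]]
tin [[342.6, 120.1, 368.7, 145.2]]
weight [[251.6, 193.6, 274.9, 222.5]]
collar [[402.4, 144.2, 413.0, 155.0]]
[0.59381634 0.0152828  0.12983247]
```

View pics/c7.png

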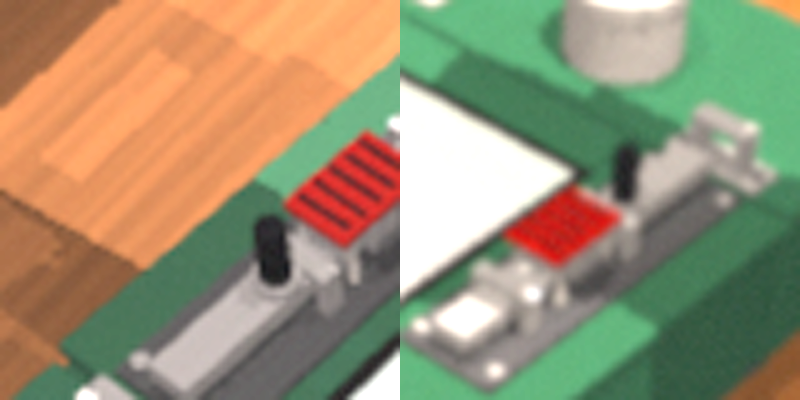

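Both crops show the post fully drawn, at (274,220) in the scene view against (273.7,219.0) predicted. The bar is out of the keeper and the plate is back at its starting height.

```bash
python3 -c "
from bench import manip
print(manip.close_job())"
```

```text
the job is handed in; nothing more can be done
None
```

The cover is unbolted: the bolt is fully drawn and the catch has sprung back up. The job took about 14.5 s of the 42 s and is handed in; no verdict was reported.

**What I did:** One fingertip held the red plate down about 6 mm (4–5.5 N) while the other slid the post back until the hand stopped moving at the bolt's stop. I kept the post against the stop while lifting straight up to release the catch, then moved the arm clear.

**Last checks:**
- **Bolt:** The post sits where I predicted for fully drawn, within about 1 px, in both the scene and side cameras. The bar is visibly out of the keeper.
- **Catch:** The plate measures 129.8 mm high, against 130.0 mm at the start, so it is fully up. I did not push the bolt back to test the lock.
- **Cover:** It is still shut in the pictures.
- **Tin, weight and collar:** Their picture boxes match the start to within about 4 px, which is the detector's own scatter, and I saw no sign of contact with them.

**What disagreed:**
- **Fingertip height:** The fingertips were about 35–38 mm higher than the reported tool point, both in the pictures and in the height at which contact came. I found contact by force instead.
- **Sideways force:** Readings were noisy, about 1 N, and at times had an implausible sign. I judged the stop by position and confirmed it in the pictures.

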